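# Show the drain strainer to the inspection camera

## Robot

A 6-joint arm with a two-finger parallel gripper is mounted at the origin on the work surface. World frame = base frame: x ahead of the robot, y to its left, z up, the work surface at z = 0. Lengths are in m, angles in rad, forces in N, time in s.
With the tool pointing down it reaches from about 0.325 to 0.85 m from the base axis. Payload 15.5 kg.
Tool frame: the origin (TCP) lies at the very end of the fingers, on their centre line; the grasp point (between the pads) lies 19 mm behind it; x points along the fingers, y is the direction in which the jaws open and shut, and the axes are right-handed (so a half turn about x gives the same grasp; the last joint's range is limited). The gripper opens to 91 mm and grips with 3 to 60 N. Pads are 32 mm wide; open, the fingers measure 118 mm over their backs; the gripper's body (76 mm by 178 mm) begins 60 mm behind the grasp point.
Start: joints at [1.067, 0.494, 1.345, -0, 1.302, -0.096], TCP at [0.248, 0.574, 0.214] pointing down, gripper open.
Joint ranges: [-2.91, 2.91], [-0.82, 2.16], [0.22, 2.67], [-1.22, 4.37], [0.12, 2.79], [-3.08, 3.08]. Speed limits (rad/s): [1.89, 1.89, 2.57, 3.01, 3.01, 3.01].

## Interface

Orientations are given as a rotation vector (axis times angle).
In Python, from bench import ctrl gives the robot as it stands. The module is installed in compiled form; this text tells all that it offers. Calls block until the motion is done:
- ctrl.move_ptp(position, orientation): joint-space move of the TCP to a pose.
- ctrl.move_l(position, rot=None, vel=0.15): straight line of the TCP; rot=None keeps the orientation; vel is the mean speed in m/s.
- ctrl.goto_joints(angles): joint-space move.
- ctrl.command_gripper(opening): finger opening in m; the grip force is fixed at half the most; returns when the fingers have stopped.
- ctrl.dwell(seconds).
- ctrl.solve_ik(position, orientation): joint angles nearest the present ones, or None.
- ctrl.get_image(name): name is "scene" or "top" or "wrist"; returns the picture (420x560x3 uint8, red, green, blue); there is no depth.
- ctrl.camera_info(name): a dict with "intrinsics" (3x3 intrinsics, pixels), "origin" and "rotation" of the camera in the world. Camera axes: x right, y down, z forward; pixel columns grow to the right and rows downward; lengths in m; the calibration is good to about 2 mm. A picture is of the moment at which its call begins: read the wrist's pose just before it. camera_info takes no time and is no camera call; for the wrist camera it gives the pose at the moment of the call.
A pose or a line that the arm cannot do raises ctrl.Unreachable and nothing moves.
- ctrl.finish_job(): hands the job in, once; it reports no verdict.
Readings, each from a call of its own:
- ctrl.read_clock(): time.
- ctrl.read_joint_positions(): joint angles.
- ctrl.read_joint_velocities(): joint speeds.
- ctrl.read_joint_efforts(): joint torques, N m.
- ctrl.read_eef_pos(): TCP position.
- ctrl.read_tcp_rot(): TCP orientation.
- ctrl.read_wrist_force(): force on the tool from outside, world axes, zero at the start.
- ctrl.read_torque(): the same for the moment, N m.
- ctrl.read_grip_width(): finger opening in m.
Only numpy, scipy, OpenCV 4.12 (cv2) and the standard library are available. Lean on these libraries where they do the work, as an engineer would, in place of code of your own. Each camera call takes 0.05 s, during which the arm holds its last target. There are 200 camera calls.

## Task

Start the inspection camera from its grey key pad: press the blue key right down and let it come up, then the green key in the same way, and leave the red (erase) key alone. Only then lift the aluminium strainer by its black knob out of the white drain cup and hold it up to the lens, knob on the far side, with its perforated underside facing the lens squarely, centred on the lens's line of sight and about 12 cm from the glass. Do not knock the other things about or touch the camera with the strainer; finish while still holding the strainer there, motionless in the air, without putting it down.

Things in the scene. Friction and masses are not known exactly. Their poses are not given: they have to be found in the camera images.
- key_blue (a joint): blue spring key, travel of its push in m: 0 up, 0.006 fully down. The spring pushes back evenly more with depth, 5 N when fully down.
- key_green (a joint): green spring key, same make: 0 up, 0.006 fully down, 5 N.
- key_red (a joint): red spring key (erase, not to be pressed), same make: 0 up, 0.006 fully down.
- key_blue_top (a point): centre of the top face of the blue key, a round button 28 mm across in a black housing, pressed straight down. The three keys stand in a row at 58 mm spacing on the grey key pad (100 x 190 x 18 mm, fixed); which key is where in the row varies.
- key_green_top (a point): centre of the top face of the green key, 28 mm across, pressed straight down.
- key_red_top (a point): centre of the top face of the red key, 28 mm across.
- pad: grey key pad, 100 x 190 x 18 mm, fixed to the surface; origin at the centre of its underside, y along the row of keys.
- strainer_grip (a point): middle of the strainer's upright black knob, a round post 16 mm across and 36 mm tall (18 mm above and 20 mm below this point; the flange lies 3 mm lower still): take it here from above. z runs up along the knob. The strainer is round about this axis, about 90 g and loose.
- strainer_base (a point): centre of the strainer's flat perforated underside (50 mm across), 46 mm below strainer_grip; z runs up along the knob. The aluminium strainer is 62 mm tall in all, with a basket 53 mm across and, 20 to 23 mm above the underside, a flange 88 mm across.
- strainer: the aluminium strainer; its origin is the same point as strainer_base, z up along the knob.
- cup: white drain cup, 100 mm across and 42 mm tall, fixed to the surface; origin at the centre of its underside. The strainer hangs in its mouth by the flange, knob up, and lifts straight out.
- camera: the inspection camera's black and grey stand, fixed to the surface, 110 x 90 mm; its origin is on the surface. The orange barrel with a black ring of small white lamps (56 mm across) rises from it, leaning about 0.6 rad from upright towards the robot's side, lens about 85 mm above the surface.
- cam_head: the camera's head; origin at the centre of the lens glass, z points out of the lens along its line of sight (upwards and leaning about 0.6 rad, or 34 degrees, from upright, roughly towards the robot). Fixed.
- jar: closed glass jar with screw lid, 72 mm across, 100 mm tall, loose bystander; origin at its underside.
- brush: yellow scrubbing brush, 60 x 170 x 40 mm, lying bristles down, loose bystander; origin at its underside.
- dustpan: blue dustpan, 200 x 220 mm and 47 mm high, with a 110 mm handle, loose bystander; origin under the pan, 20 mm behind the middle of its front lip.
- bottle: white bottle, 64 mm across, 190 mm tall, loose bystander; origin at its underside.
- tin: green tin, 66 mm across, 90 mm tall, loose bystander; origin at its underside.
Not all that is in view belongs to the job. Leave any purple or turquoise look-alike of the strainer alone.

How it is judged:
On the way, in this order (a step that is already met when the one before it is completed fails the run):
1. the blue key is pressed down, the green one up (value of joint key_blue above 0.004 m and value of joint key_green below 0.002 m), for 0.05 s.
2. the blue key has come up and the green key is pressed down, the strainer still in its cup (value of joint key_blue below 0.002 m and value of joint key_green above 0.004 m and height (world z) of strainer_base below 0.03 m), for 0.05 s.
3. the strainer is lifted clear of the cup by the gripper, the keys up (height (world z) of strainer_base above 0.06 m and contact force between strainer and the fingers above 1 N and contact force between strainer and cup below 0.2 N and contact force between strainer and camera below 0.2 N and contact force between strainer and pad below 0.2 N and value of joint key_green below 0.002 m), for 0.1 s.
At the end, for the whole second after the job is handed in: Strainer held in the air by the gripper, at rest, nothing else touching it: centre of its underside 90 to 150 mm from the lens along the line of sight and within 25 mm of that line in each direction, axis within 0.2 rad of it, knob away from the lens; all keys up (height (world z) of strainer_base above 0.12 m and z of strainer_base in the frame of cam_head between 0.09 and 0.15 m and x of strainer_base in the frame of cam_head between -0.025 and 0.025 m and y of strainer_base in the frame of cam_head between -0.025 and 0.025 m and angle between the z axis of strainer_base and the z axis of cam_head, either way round below 0.2 rad and angle between strainer_base's own z axis and vertical below 1.2 rad and contact force between strainer and the fingers above 1 N and contact force between strainer and cup below 0.2 N and contact force between strainer and camera below 0.2 N and contact force between strainer and pad below 0.2 N and linear speed of strainer below 0.02 m/s and angular speed of strainer below 0.2 rad/s and value of joint each of key_blue, key_green, key_red below 0.002 m); the arm keeps its last pose, push and grip.
It fails at once if the red key is pressed (value of joint key_red above 0.003 m).
It fails at once if two keys are pressed at once (value of joint each of key_blue, key_green above 0.003 m).
It fails at once if the strainer strikes the camera (contact force between strainer and camera above 1 N).
It fails at once if the jar, brush, dustpan, bottle or tin is knocked about (moved 30 mm) (distance of any of jar, brush, dustpan, bottle, tin from where it was at the start of the episode above 0.03 m).
It also fails if it takes over 45 s, if anything falls off the work surface, if the arm or the gripper's body presses on something with over 40 N, if the wrist force passes 120 N, or if a joint passes its speed limit or range.

## Working session

There is one attempt and no reset: what is moved stays moved. The work goes in short steps, each a Python script; the robot and the scene stay as the last script left them, time stands still between calls to the robot, and variables do not carry over. Pictures are saved under pics/ and viewed, about 8 in all and at most 12, crops included, and the job is handed in when it is done.

```bash
mkdir -p pics; python3 - <<'E'
from bench import ctrl
import cv2,numpy as np
np.set_printoptions(precision=4,suppress=True)
for n in ["top","scene"]:
    im=ctrl.get_image(n); cv2.imwrite(f"pics/{n}0.png",im[:,:,::-1])
    c=ctrl.camera_info(n); print(n,c)
print(ctrl.read_clock(),ctrl.read_tcp_rot(),ctrl.read_eef_pos())
E
```

```text
top {'intrinsics': array([[477.7572,   0.    , 284.8629],
       [  0.    , 477.7572, 216.6366],
       [  0.    ,   0.    ,   1.    ]]), 'origin': array([ 0.4085, -0.0289,  1.2584]), 'rotation': array([-2.1066,  2.1622, -0.1707])}
scene {'intrinsics': array([[395.5305,   0.    , 270.4912],
       [  0.    , 395.5305, 211.2712],
       [  0.    ,   0.    ,   1.    ]]), 'origin': array([ 1.4385, -0.3821,  0.8197]), 'rotation': array([-1.9188, -1.3166,  0.608 ])}
0.1 [ 0.3198  1.5472 -0.3215] [0.2483 0.5732 0.2134]
```

View pics/top0.png

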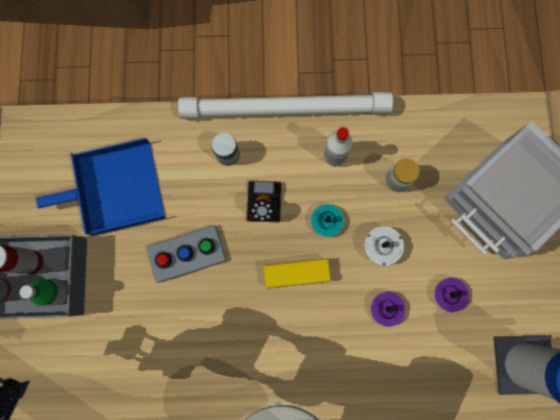

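View pics/scene0.png

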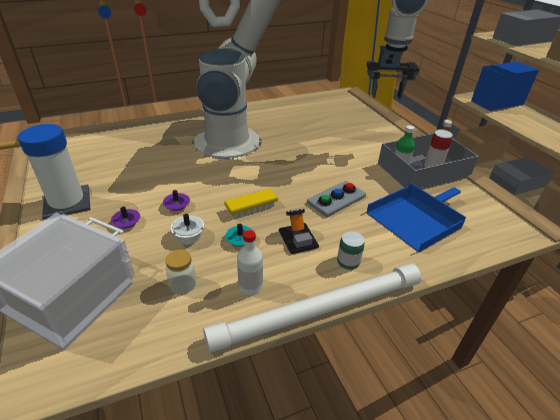

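The top view (image up = +x, left = +y) shows these candidates for the strainer:
- Teal look-alike at (327,220).
- Purple look-alikes at (388,309) and (452,295).
- Strainer in the white cup at (385,245), with a black knob. This is my choice.

The keys are red (163,260), blue (185,253) and green (207,246). The inspection camera is at (264,203), the brush at (297,273), the tin at (226,148), the bottle at (338,147) and the jar at (403,174).

Next I'll fix rough positions and take wrist close-ups.

```bash
cat > h.py <<'E'
from bench import ctrl
import cv2,numpy as np
from scipy.spatial.transform import Rotation as R
np.set_printoptions(precision=4,suppress=True)
def ray(c,uv):
    d=R.from_rotvec(c["rotation"]).apply(np.linalg.inv(c["intrinsics"])@[uv[0],uv[1],1.]); return np.array(c["origin"]),d/np.linalg.norm(d)
def at_z(c,uv,z):
    o,d=ray(c,uv); return o+d*(z-o[2])/d[2]
def tri(obs):
    A=np.zeros((3,3));b=np.zeros(3);L=[]
    for c,uv in obs:
        o,d=ray(c,uv);P=np.eye(3)-np.outer(d,d);A+=P;b+=P@o;L.append((o,P))
    x=np.linalg.solve(A,b);return x,[np.linalg.norm(P@(x-o)) for o,P in L]
def proj(c,p):
    q=c["intrinsics"]@R.from_rotvec(c["rotation"]).inv().apply(np.array(p)-c["origin"]);return q[:2]/q[2]
def down(yaw):  # tool x down, tool y (jaws) at angle yaw in the xy plane
    x=np.array([0,0,-1.]);y=np.array([np.cos(yaw),np.sin(yaw),0]);return R.from_matrix(np.c_[x,y,np.cross(x,y)]).as_rotvec()
def snap(n,f):
    c=ctrl.camera_info(n);im=ctrl.get_image(n)[:,:,::-1].copy();cv2.imwrite(f"pics/{f}.png",im)
    np.save(f"pics/{f}.npy",c,allow_pickle=True);return c,im
def load(f): return np.load(f"pics/{f}.npy",allow_pickle=True).item(),cv2.imread(f"pics/{f}.png")
E
python3 - <<'E'
from h import *
c=ctrl.camera_info("top")
for n,uv,z in [("red",(163,260),.03),("blue",(185,253),.03),("green",(207,246),.03),("cuprim",(384,245.5),.042),("camring",(262,210),.085),("camstand",(265,201),.0),("brush",(297,273),.04),("tin",(225,142),.09),("bottle",(342,133),.19),("jar",(406,170),.1),("teal",(327,221),.02),("dpan",(120,187),.02)]: print(n,at_z(c,uv,z))
w=ctrl.camera_info("wrist");T=R.from_rotvec(ctrl.read_tcp_rot())
print("wrist cam in tool",T.inv().apply(w["origin"]-ctrl.read_eef_pos()),T.inv().as_matrix()@R.from_rotvec(w["rotation"]).as_matrix(),w["intrinsics"])
print(T.as_matrix())
E
```

```text
red [0.5063 0.2892 0.03  ]
blue [0.5228 0.2327 0.03  ]
green [0.5394 0.176  0.03  ]
cuprim [ 0.5276 -0.2779  0.042 ]
camring [0.6202 0.0296 0.085 ]
camstand [0.6598 0.0253 0.    ]
brush [ 0.4637 -0.054   0.04  ]
tin [0.7976 0.1204 0.09  ]
bottle [ 0.7786 -0.1654  0.19  ]
jar [ 0.7092 -0.332   0.1   ]
teal [ 0.598 -0.137  0.02 ]
dpan [0.7041 0.4094 0.02  ]
wrist cam in tool [-0.1706 -0.0006 -0.0721] [[-0.0012 -0.2587  0.966 ]
 [ 1.     -0.0009  0.001 ]
 [ 0.0006  0.966   0.2587]] [[346.6204   0.     276.6056]
 [  0.     346.6204 210.2684]
 [  0.       0.       1.    ]]
[[-0.0005  0.3975  0.9176]
 [-0.001   0.9176 -0.3975]
 [-1.     -0.0011 -0.0001]]
```

```bash
python3 - <<'E'
from h import *
ctrl.move_ptp([0.523,0.233,0.18],down(np.radians(106)))
snap("wrist","w1")
print(ctrl.read_clock(),ctrl.read_eef_pos(),ctrl.read_wrist_force())
E
```

```text
1.7583 [0.5227 0.2338 0.18  ] [-0.2339  0.0418  0.1111]
```

View pics/w1.png

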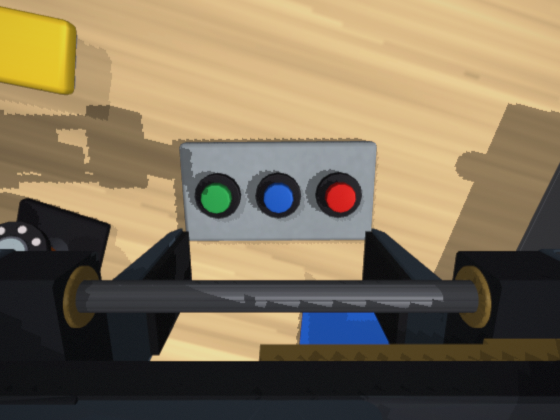

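The wrist view shows the pad with green (215,198), blue (278,198) and red (341,197). All three keys stand proud of their black housings. I'll work out positions from colour centroids, check height against the 58 mm spacing, then press blue using the force reading.

```bash
cat > press.py <<'E'
from h import *
def keys():
    c,im=load("w1"); h=cv2.cvtColor(im,cv2.COLOR_BGR2HSV); out={}
    for n,a,b in [("green",50,85),("blue",105,125),("red",0,10)]:
        m=((h[...,0]>=a)&(h[...,0]<=b)&(h[...,1]>140)&(h[...,2]>60)).astype(np.uint8); m[:150]=0;m[235:]=0;m[:,:180]=0;m[:,375:]=0
        k,l,s,ce=cv2.connectedComponentsWithStats(m); i=1+np.argmax(s[1:,4])
        (u,v),r=cv2.minEnclosingCircle(np.argwhere(l==i)[:,::-1].astype(np.float32)); out[n]=(ce[i],s[i],(u,v,r))
    return c,out
def press(p,yaw):
    rot=down(yaw); ctrl.move_l([p[0],p[1],p[2]+.012],rot,vel=.12); ctrl.dwell(.15)
    f0=ctrl.read_wrist_force()[2]; z=p[2]+.012; zc=None
    while z>p[2]-.010:
        z-=.001; ctrl.move_l([p[0],p[1],z],vel=.02); f=ctrl.read_wrist_force()[2]-f0; e=ctrl.read_eef_pos()[2]
        print(f"{e:.4f} {f:.2f}",end="; ")
        if f>4.3: break
    ctrl.dwell(.15); print("\nheld",ctrl.read_eef_pos(),ctrl.read_wrist_force()[2]-f0)
    ctrl.move_l([p[0],p[1],p[2]+.02],vel=.1); ctrl.dwell(.1); print("up",ctrl.read_wrist_force()[2]-f0,ctrl.read_clock())
E
python3 - <<'E'
from press import *
c,k=keys()
for n in k: print(n,*k[n])
for z in (.025,.03,.035):
    g,b,r=[at_z(c,k[n][0],z) for n in ("green","blue","red")]; print(z,g,b,r,np.linalg.norm(g-b),np.linalg.norm(b-r))
E
```

```text
green [215.8705 197.9421] [201 183  31  31 726] (215.75424194335938, 197.73728942871094, 15.357772827148438)
blue [278.0312 197.534 ] [263 183  31  31 736] (278.06097412109375, 197.5731658935547, 15.427055358886719)
red [340.099 196.89 ] [325 182  31  31 727] (340.1993713378906, 196.7760772705078, 15.361326217651367)
0.025 [0.5415 0.1775 0.025 ] [0.5246 0.2349 0.025 ] [0.5076 0.2922 0.025 ] 0.05988396812943421 0.059764922325371214
0.03 [0.5401 0.178  0.03  ] [0.5235 0.2346 0.03  ] [0.5067 0.291  0.03  ] 0.05896442361980039 0.05884720581610108
0.035 [0.5387 0.1786 0.035 ] [0.5224 0.2343 0.035 ] [0.5059 0.2898 0.035 ] 0.058044879110166585 0.057929489306830985
```

Spacing comes to 58 mm at z ≈ 0.035, and the positions agree with the top view to about 2 mm. Pressing blue.

```bash
python3 - <<'E'
from press import *
c,k=keys(); ctrl.command_gripper(0.0)
press(at_z(c,k["blue"][0],.035),np.radians(106))
E
```

```text
0.0461 0.75; 0.0449 0.31; 0.0439 0.50; 0.0429 0.83; 0.0419 0.83; 0.0409 0.17; 0.0400 1.23; 0.0390 2.69; 0.0380 3.15; 0.0370 3.42; 0.0360 4.15; 0.0350 3.75; 0.0342 8.95; 
held [0.5225 0.2343 0.0342] 9.399676641033802
up 0.7079779014470793 8.3917
```

Blue went fully down: contact at z ≈ 0.0405 and the stop at ≈ 0.0343, which is 6 mm of travel. It came back up with force near zero. Now green.

```bash
python3 - <<'E'
from press import *
c,k=keys()
p=at_z(c,k["green"][0],.038); p[2]=.035
ctrl.move_l([p[0],p[1],.06],vel=.12)
press(p,np.radians(106))
ctrl.move_l([p[0],p[1],.15],vel=.25)
ctrl.command_gripper(.091)
ctrl.move_ptp([0.56,0.03,0.27],down(np.radians(90))); c1,_=snap("wrist","w2")
ctrl.move_ptp([0.51,-0.26,0.20],down(np.radians(75))); c2,_=snap("wrist","w3")
print(ctrl.read_clock(),ctrl.read_eef_pos())
cv2.imwrite("pics/w23.png",np.hstack([cv2.imread("pics/w2.png"),cv2.imread("pics/w3.png")])[:, :])
E
python3 -c "
import cv2
a=cv2.imread('pics/w23.png');cv2.imwrite('pics/w23s.png',cv2.resize(a,(800,300)))"
```

```text
0.0462 0.69; 0.0449 -0.10; 0.0439 -0.15; 0.0429 0.30; 0.0419 0.99; 0.0409 1.25; 0.0401 1.56; 0.0390 1.65; 0.0380 2.48; 0.0370 3.41; 0.0360 4.83; 
held [0.538  0.1789 0.036 ] 4.23177717943591
up 0.47740483106503023 12.775
16.75 [ 0.5107 -0.2587  0.2002]
```

View pics/w2.png

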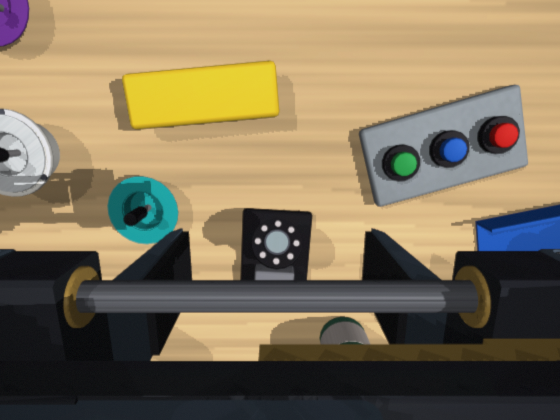

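View pics/w3.png

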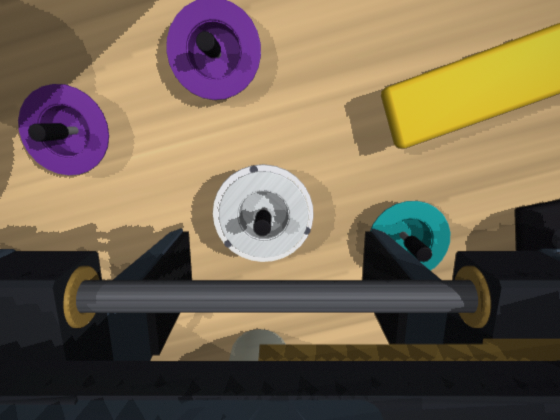

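w2 shows the lens with its lamp ring at about (277,242). w3 shows the cup and strainer at about (263,213), with the knob at (262,222).

Green held at z = 0.036, a depth of about 4.2 to 5 mm. That's a thin margin over 4 mm, and there's time to spare. I'll press green again a little deeper and take two side views of the lens on the way.

```bash
python3 - <<'E'
from press import *
c,k=keys()
p=at_z(c,k["green"][0],.038)
ctrl.move_ptp([.59,-.022,.24],down(np.radians(150))); ctrl.dwell(.1); snap("wrist","w4")
ctrl.move_ptp([p[0],p[1],.06],down(np.radians(106))); ctrl.command_gripper(0.0); 
f0=ctrl.read_wrist_force()[2]
ctrl.move_l([p[0],p[1],.0350],vel=.03); ctrl.dwell(.12); print("held",ctrl.read_eef_pos(),ctrl.read_wrist_force()[2]-f0)
ctrl.move_l([p[0],p[1],.08],vel=.15); print("up",ctrl.read_wrist_force()[2]-f0,ctrl.read_clock())
ctrl.move_ptp([.59,.08,.24],down(np.radians(40))); ctrl.dwell(.1); snap("wrist","w5")
print(ctrl.read_clock())
a=np.hstack([load("w4")[1],load("w5")[1]]);cv2.imwrite("pics/w45.png",cv2.resize(a[100:340],(800,171)))
# blobs: small white lamps
for f in ("w2","w4","w5"):
    im=load(f)[1]; g=cv2.cvtColor(im,cv2.COLOR_BGR2GRAY); h=cv2.cvtColor(im,cv2.COLOR_BGR2HSV)
    m=((g>150)&(h[...,1]<45)).astype(np.uint8); n,l,s,ce=cv2.connectedComponentsWithStats(m)
    print(f,[(np.round(ce[i],1).tolist(),int(s[i,4])) for i in range(1,n) if 5<s[i,4]<400])
# cup/strainer in w3
c3,im=load("w3"); h=cv2.cvtColor(im,cv2.COLOR_BGR2HSV)
m=((h[...,1]<50)&(h[...,2]>120)).astype(np.uint8); m[:150]=0;m[275:]=0;m[:,:200]=0;m[:,330:]=0
cn=max(cv2.findContours(m,cv2.RETR_EXTERNAL,cv2.CHAIN_APPROX_NONE)[0],key=len)
e=cv2.fitEllipse(cv2.convexHull(cn)); print("cup ell",e,at_z(c3,e[0],.042))
k=(im.max(2)<40).astype(np.uint8); k[:190]=0;k[245:]=0;k[:,:240]=0;k[:,290:]=0
n,l,s,ce=cv2.connectedComponentsWithStats(k); i=1+np.argmax(s[1:,4]); print("knob",ce[i],s[i])
cv2.imwrite("pics/crop3.png",cv2.resize(im[155:275,195:335],None,fx=4,fy=4,interpolation=cv2.INTER_NEAREST))
q=at_z(c3,e[0],.042); print([proj(c3,[q[0],q[1],z]) for z in (.048,.086)])
E
```

```text
held [0.5378 0.1789 0.0352] 4.0206551974126965
up 0.08679977872643226 21.9
23.0083
w2 [([371.9, 156.8], 13), ([28.8, 182.9], 87), ([29.2, 190.3], 6), ([277.5, 223.3], 22), ([264.0, 228.0], 21), ([290.9, 229.3], 22), ([276.7, 241.5], 339), ([257.3, 240.9], 24), ([296.0, 242.8], 23), ([262.1, 254.5], 24), ([289.9, 255.9], 22), ([275.7, 260.9], 26)]
w4 [([91.2, 177.4], 25), ([284.1, 233.8], 23), ([3.6, 243.0], 99), ([270.5, 236.5], 26), ([294.9, 242.8], 23), ([280.5, 254.0], 347), ([262.1, 250.2], 25), ([297.1, 257.9], 22), ([264.3, 266.2], 26), ([289.3, 271.3], 24), ([275.9, 274.8], 25), ([371.8, 322.5], 230)]
w5 [([289.7, 5.4], 29), ([304.4, 0.6], 7), ([301.2, 13.4], 47), ([373.1, 21.7], 14), ([366.1, 28.8], 23), ([341.5, 84.1], 19), ([331.1, 92.5], 50), ([317.5, 104.4], 46), ([276.5, 104.0], 11), ([306.4, 111.2], 24), ([254.0, 235.6], 25), ([247.9, 249.1], 14), ([453.6, 314.0], 74)]
cup ell ((262.56317138671875, 212.6791534423828), (97.23567199707031, 100.91756439208984), 97.55181884765625) [ 0.5246 -0.2772  0.042 ]
knob [262.2115 222.4139] [254 210  17  25 331]
[array([262.329, 214.328]), array([260.6345, 226.2577])]
```

View pics/crop3.png

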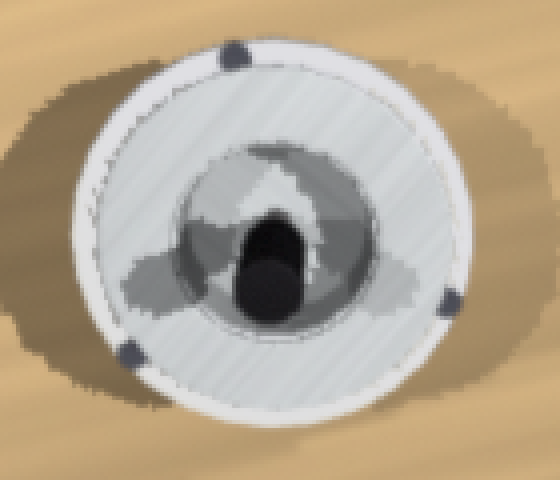

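View pics/w45.png

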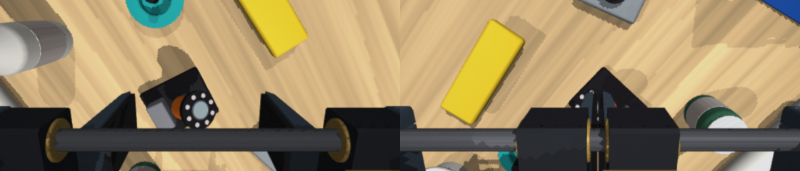

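The crop confirms the choice: white cup rim, aluminium flange and black knob, with the knob top at about pixel (262,228). That is within 1.5 mm of where the cup centre predicts it. In w4 the lens ring is clear at (280,254). In w5 the closed fingers hide it.

Next I'll fit the lens pose from w2 and w4 and plan the final pose.

```bash
cat > lens.py <<'E'
from h import *
from scipy.optimize import least_squares
L={"w2":[(277.5,223.3),(264,228),(290.9,229.3),(257.3,240.9),(296,242.8),(262.1,254.5),(289.9,255.9),(275.7,260.9)],
   "w4":[(284.1,233.8),(270.5,236.5),(294.9,242.8),(262.1,250.2),(297.1,257.9),(264.3,266.2),(289.3,271.3),(275.9,274.8)]}
C={f:load(f)[0] for f in L}
def axis(az,le): return np.array([np.sin(le)*np.cos(az),np.sin(le)*np.sin(az),np.cos(le)])
def model(p):
    n=axis(p[3],p[4]); a=np.cross(n,[0,0,1.]);a/=np.linalg.norm(a);b=np.cross(n,a)
    t=p[6]+np.arange(8)*np.pi/4; return p[:3]+p[5]*(np.outer(np.cos(t),a)+np.outer(np.sin(t),b))
def res(p,prior=True):
    P=model(p);r=[]
    for f in L:
        q=np.array([proj(C[f],x) for x in P]); o=np.array(L[f])
        D=np.linalg.norm(q[:,None]-o[None],axis=2); j=D.argmin(1); r+=list((q-o[j]).ravel())
    return np.array(r+([ (p[4]-.6)/.03,(p[2]-.085)/.01] if prior else []))
def fit(prior=True):
    c0,e=tri([(C["w2"],(276.7,241.5)),(C["w4"],(280.5,254))])
    best=min((least_squares(res,[*c0,np.pi+da,.6,.021,ph],args=(prior,)) for da in(-.4,0,.4) for ph in np.linspace(0,.7,5)),key=lambda s:s.cost)
    return c0,e,best
if __name__=="__main__":
    for pr in (True,False):
        c0,e,b=fit(pr); print(c0,e,b.x,np.sqrt(2*b.cost/32)); 
    # stand azimuth from edges in w2 (top of stand near z~.01) and top view orientation
    c=C["w2"]; a,d=at_z(c,(244,210),.012),at_z(c,(310,213),.012); print("stand front edge",a,d,np.linalg.norm(a-d),"az",np.arctan2(*(np.array([-(d-a)[0],(d-a)[1]]))))
    c3=load("w3")[0]; print("knob",at_z(c3,(262,228),.086), "cup",at_z(c3,(262.56,212.68),.042))
    c0,e,b=fit(); n=axis(b.x[3],b.x[4]); ln=c0
    for r in range(-90,270,30):
        x=-n; y0=np.cross([0,0,1.],x);y0/=np.linalg.norm(y0); y=R.from_rotvec(x*np.radians(r)).apply(y0)
        rot=R.from_matrix(np.c_[x,y,np.cross(x,y)]).as_rotvec(); s=ctrl.solve_ik(ln+.147*n,rot); s2=ctrl.solve_ik(ln+.20*n,rot)
        print(r,s,s2)
    for yw in (60,75,90,105): print(yw,ctrl.solve_ik([.525,-.277,.049],down(np.radians(yw))))
E
python3 lens.py
```

```text
[0.6172 0.0305 0.0842] [np.float64(2.5497541042131864e-06), np.float64(2.549754104109597e-06)] [0.6177 0.0305 0.0839 3.0973 0.5991 0.021  0.7744] 0.08306771465740066
[0.6172 0.0305 0.0842] [np.float64(2.5497541042131864e-06), np.float64(2.549754104109597e-06)] [0.6177 0.0305 0.0839 3.0972 0.5965 0.021  0.7747] 0.08002626404352225
stand front edge [ 0.601  -0.0111  0.012 ] [0.6049 0.0732 0.012 ] 0.08445499552317087 az -0.047010601738066
knob [ 0.5264 -0.2765  0.086 ] cup [ 0.5246 -0.2772  0.042 ]
-90 None None
-60 [-0.0497  0.2096  2.0878  0.0125  0.2451 -2.6345] [-0.0502  0.0808  2.076   0.0088  0.3856 -2.631 ]
-30 [-0.0497  0.2096  2.0878  0.0125  0.2451 -2.1109] [-0.0502  0.0808  2.076   0.0088  0.3856 -2.1074]
0 [-0.0497  0.2096  2.0878  0.0125  0.2451 -1.5873] [-0.0502  0.0808  2.076   0.0088  0.3856 -1.5838]
30 [-0.0497  0.2096  2.0878  0.0125  0.2451 -1.0637] [-0.0502  0.0808  2.076   0.0088  0.3856 -1.0603]
60 [-0.0497  0.2096  2.0878  0.0125  0.2451 -0.5401] [-0.0502  0.0808  2.076   0.0088  0.3856 -0.5367]
90 [-0.0497  0.2096  2.0878  0.0125  0.2451 -0.0165] [-0.0502  0.0808  2.076   0.0088  0.3856 -0.0131]
120 [-0.0497  0.2096  2.0878  0.0125  0.2451  0.5071] [-0.0502  0.0808  2.076   0.0088  0.3856  0.5105]
150 [-0.0497  0.2096  2.0878  0.0125  0.2451  1.0307] [-0.0502  0.0808  2.076   0.0088  0.3856  1.0341]
180 [-0.0497  0.2096  2.0878  0.0125  0.2451  1.5543] [-0.0502  0.0808  2.076   0.0088  0.3856  1.5577]
210 [-0.0497  0.2096  2.0878  0.0125  0.2451  2.0779] [-0.0502  0.0808  2.076   0.0088  0.3856  2.0813]
240 [-0.0497  0.2096  2.0878  0.0125  0.2451  2.6015] [-0.0502  0.0808  2.076   0.0088  0.3856  2.6049]
60 [-0.5861  0.6498  1.5867 -0.      0.9052 -1.6333]
75 [-0.5861  0.6498  1.5867 -0.      0.9052 -1.8951]
90 [-0.5861  0.6498  1.5867  0.      0.9052 -2.1569]
105 [-0.5861  0.6498  1.5867 -0.      0.9052 -2.4187]
```

The lens fit is consistent, with a residual of 0.08 px:
- **Lens position:** (0.6177, 0.0305, 0.084).
- **Lean:** 0.598 rad, and the azimuth agrees with the stand edge.

The final pose is reachable with roll 0. Grasping at yaw 60° keeps joint 6 nearly constant during the transfer.

```bash
python3 - <<'E'
from h import *
ctrl.move_ptp([.5257,-.2768,.15],down(np.radians(60)))
ctrl.command_gripper(.055)
ctrl.move_l([.5257,-.2768,.050],vel=.12); ctrl.dwell(.1)
print(ctrl.read_eef_pos(),ctrl.read_wrist_force(),ctrl.read_clock())
f0=ctrl.read_wrist_force()
ctrl.command_gripper(.0); print("width",ctrl.read_grip_width(),ctrl.read_wrist_force()-f0)
if .012<ctrl.read_grip_width()<.02:
    ctrl.move_l([.5257,-.2768,.20],vel=.12); ctrl.dwell(.1); print(ctrl.read_wrist_force()-f0,ctrl.read_grip_width())
    a,_=snap("scene","s1"); im=load("s1")[1]; cv2.imwrite("pics/s1c.png",cv2.resize(im[100:310,100:380],(800,600)))
print(ctrl.read_clock())
E
```

```text
[ 0.5261 -0.2771  0.0508] [-0.3534 -0.6516  0.3229] 26.425
width 0.01537611627530608 [-0.4401  1.1503  0.3789]
[ 1.2731  0.5619 -1.2657] 0.014922288382782947
28.6667
```

View pics/s1c.png

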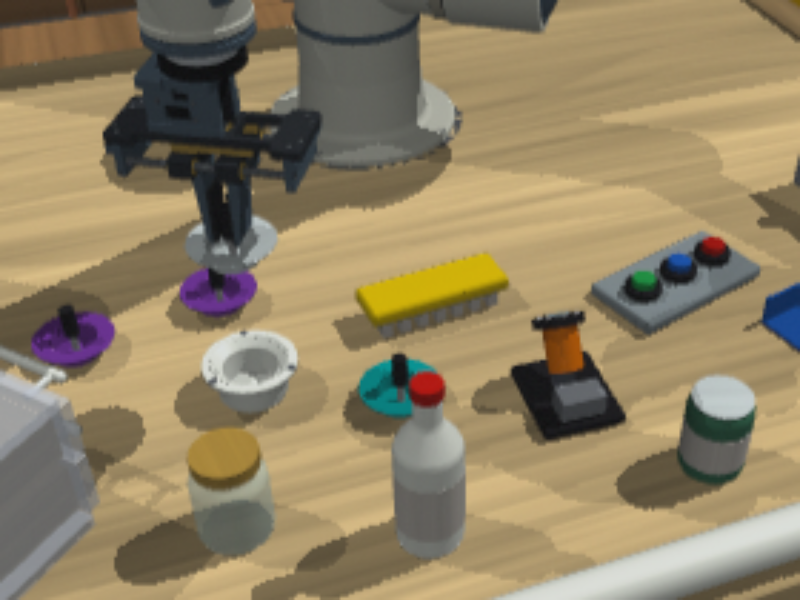

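The crop shows the strainer hanging upright in the gripper at about (232,243), with the cup empty at (250,370) and everything else undisturbed. Now I'll bring it to the lens.

```bash
python3 - <<'E'
from lens import *
b=fit()[2]; ln=b.x[:3]; n=axis(b.x[3],b.x[4])
x=-n; y=np.cross([0,0,1.],x); y/=np.linalg.norm(y); rot=R.from_matrix(np.c_[x,y,np.cross(x,y)]).as_rotvec()
ctrl.move_ptp(ln+.20*n,rot)
ctrl.move_l(ln+.148*n,vel=.06); ctrl.dwell(.4)
p=ctrl.read_eef_pos(); T=R.from_rotvec(ctrl.read_tcp_rot()); tx=T.apply([1,0,0]); base=p+.029*tx
d=base-ln; print("along",d@n,"lateral",d-(d@n)*n,"ang",np.arccos(-tx@n),"base z",base[2],"width",ctrl.read_grip_width(),ctrl.read_clock(),abs(ctrl.read_joint_velocities()).max(),ctrl.read_wrist_force())
c,im=snap("scene","s2"); print("base,lens px",proj(c,base),proj(c,ln),proj(c,base+.062*n))
cv2.imwrite("pics/s2c.png",cv2.resize(im[120:270,200:400],(800,600)))
E
```

```text
along 0.11910845182999455 lateral [0.0001 0.     0.    ] ang 0.00022906801359156472 base z 0.18229956225984295 width 0.014995837662504079 31.2917 0.0026402639628437586 [ 0.1373  0.8698 -0.6064]
base,lens px [287.5098 170.3627] [294.1233 210.0892] [284.0025 149.3342]
```

View pics/s2c.png

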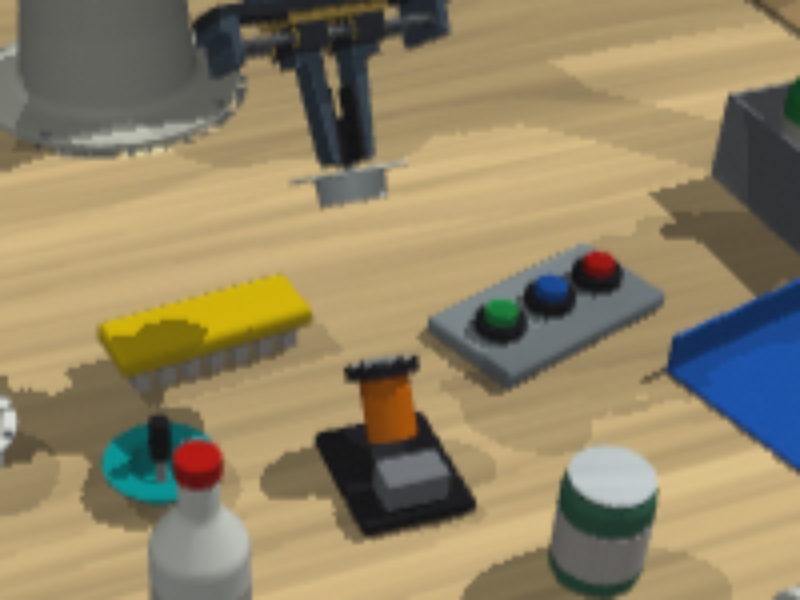

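The strainer underside is at about pixel (288,171), against a predicted (287.5,170.4). Its flange edge (slope −0.18) is parallel to the lamp ring (−0.18), and all keys are up. Handing in.

```bash
python3 -c "
from bench import ctrl
ctrl.finish_job(); print(ctrl.read_clock(),ctrl.read_grip_width())"
```

```text
the job is handed in; nothing more can be done
the job is handed in; nothing more can be done
```

The job is handed in at about 31 s on the robot's clock. The arm is still holding the strainer in front of the lens, and no verdict was reported.

- **Keys:** I pressed blue to its stop and let it come up, then pressed green. The first green press reached only about 4.2 to 5 mm, a thin margin over the 4 mm needed. I pressed green again to about 5.3 mm and released it before touching the strainer. Red was not touched.
- **Strainer:** I took it by the knob (grip width 15 mm) and lifted it straight out of the white cup.
- **Final position:** By my calculation the underside is 119 mm from the lens. It is under 1 mm off the line of sight with no measurable tilt, not counting the roughly 2 mm calibration error. The underside is 0.18 m above the surface.
- **Last checks:** In the last scene picture the underside is within 1 px of where I predicted. The flange is parallel to the lamp ring, all keys are up, and nothing in view had been knocked. The joints were practically still.
- **Disagreements and misses:** Key-top height came out at 35 mm from the image but about 40.5 mm by touch, and I pressed by the touch value. One wrist picture of the lens (w5) was blocked by the closed fingers and not used.

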